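# Zero the comparator on its master, then measure the bridge blank

## Task

Zero the thickness comparator on the steel master block under its probe: press the big round key on the readout fully down, only while the probe's foot rests on the master. Then draw the master out and lay it flat in the steel tray, and slide the long bridge blank under the foot so that it lies flat on the granite with the foot resting on its top face, well in from the edges. Set both down gently, never ram the probe up against its upper stop, leave the other things where they are, and let go of everything.

Things in the scene. Friction and masses are not known exactly. Their poses are not given: they have to be found in the camera images.
- comparator: comparator stand, fixed: dark granite base 200 (x) x 120 (y) mm, its flat top 40 mm above the desk; steel column 25 mm thick, 240 mm high, standing 72 mm behind (+x of) the centre, whose arm holds a vertical probe over the centre. Origin: centre of the underside; the probe's axis is z. -x is the open front, where parts go in; 50 mm of free depth behind the probe's axis
- probe (a joint): lift of the probe's foot in m: 0 at its lower stop (lowest point of the foot 19.5 mm above the granite), 0.012 at its upper stop. A spring and its weight push it down with about 1.6 to 2.4 N. It reads 0.002 to 0.0025 when the foot rests on a 22 mm block
- probe_foot (a point): lowest point of the probe's foot, a steel dome 20 mm in diameter (radius 16 mm) on a thin vertical spindle; it rides up by itself onto a 22 mm block slid under it. Above it, from 98 mm over the desk up, are the probe's 12 mm barrel and its 24 mm holder, on an arm that runs back to the column
- master: ground steel setting block 90 (x) x 30 (y) x 22 mm (z), a dark round hole in the middle of its top, about 0.45 kg. Origin: centre of its underside. At the start it lies on the granite with the foot resting on it, 65 to 80 mm of its length standing out in front (-x) of the probe's axis
- bridge_blank: the long off-white zirconia milling blank, 100 (x) x 40 (y) x 22 mm (z), about 0.28 kg, with a short steel mandrel (20 mm flange, 12 mm stub, 15 mm long in all, at mid height) on its -x end. Origin: centre of the underside of the ceramic block. At the start it lies flat on the desk with the mandrel end towards the robot
- crown_blank: a smaller milling blank of the same kind, 55 x 30 x 18 mm with the same mandrel: not wanted, to be left alone. Origin: centre of the underside of its ceramic block
- console: readout of the comparator, fixed to the desk: grey housing 140 (x) x 180 (y) mm with a flat key deck 40 mm above the desk and, at its back (+x), a leaning display up to 100 mm above the desk that begins 60 mm behind the key's centre. Origin: centre of its underside
- zero_key (a joint): the round white zero key on the console's deck, pressed straight down: 0 up, 0.006 m fully down on its stop; its spring takes 1.5 N at first and 5 N when fully down, and brings it up again
- zero_key_top (a point): centre of the top face of the zero key, 28 mm in diameter, 54 mm above the desk when up; it moves with the key. The key stands in a round black collar 44 mm in diameter whose top is 10 mm below it
- tray: shallow stainless steel instrument tray, fixed to the desk, 140 (x) x 180 (y) mm, rim 18 mm high, floor 3 mm above the desk, walls 3 mm. Origin: centre of its underside
- spray_can: spray can, 52 mm in diameter and 180 mm high, bystander. Origin: centre of its underside
- pen_cup: cup of pens, 76 mm in diameter, 95 mm high without the pens, bystander. Origin: centre of its underside

How it is judged:
By the outcome, as a careful person would: the job done as asked, in the order asked, and still so for the second after the job is handed in, with the robot touching nothing.
It also fails if it takes over 72 s, if anything falls off the work surface, if the arm or the gripper's body presses on something with over 40 N, if the wrist force passes 120 N, or if a joint passes its speed limit or range.

## Robot

A 7-joint arm with a two-finger parallel gripper is mounted at the origin on the work surface. World frame = base frame: x ahead of the robot, y to its left, z up, the work surface at z = 0. Lengths are in m, angles in degrees, forces in N, time in s.
With the tool pointing down it reaches from about 0.4 to 0.9 m from the base axis. Payload 5.5 kg.
Tool frame: the origin (TCP) lies midway between the tips of the shut fingers; the grasp point (between the pads) lies 19 mm behind it; z points along the fingers, y is the direction in which the jaws open and shut (so a half turn about z gives the same grasp; the last joint's range is limited). The gripper opens to 92 mm and grips with 3 to 60 N. Pads are 19 mm wide; open, the fingers measure 130 mm over their backs; the gripper's body (75 mm by 190 mm) begins 47 mm behind the grasp point.
Start: joints at [91.914, 28.699, -24.465, 88.831, 12.651, 65.22, -12.049], TCP at [0.148, -0.633, 0.227] pointing down, gripper open.
Joint ranges: [-164.97, 164.97], [-17.58, 116.51], [-87.97, 89.64], [11.32, 138.91], [-80.73, 260.73], [10.89, 115.49], [-147.41, 147.41]. Speed limits (degrees/s): [147.25, 147.25, 180, 180, 180, 180, 180].

## Interface

Orientations are given as [roll, pitch, yaw] about the fixed x, y, z axes, in that order (R = Rz(yaw) Ry(pitch) Rx(roll)).
In Python, from rig import ctrl gives the robot as it stands. The module is installed in compiled form; this text tells all that it offers.
- The arm moves only by the tool arm_command, never from a script. Its argument "series" is a list of rows, each a list of 7 numbers: the opening, from 0 (shut) to 1 (fully open), then the shift along the tool's x, y, z in units of 25 mm (1.0 is 25 mm), then the turn, a rotation vector about the tool's x, y, z in units of 5 degrees (1.0 is 5 degrees). A call has exactly 8 rows; each row is the pose to reach, as a shift and turn from the pose commanded when the call began, along the tool's axes at that moment; what a row does not reach only later rows make up. A row lasts 1/12 s, in which the tool goes at most 41.7 mm and 7.16 degrees, less where a joint would pass 70% of its speed; a pose out of reach is approached as far as the arm can. A call with a gripper value outside its range is refused whole. The fingers move at their own pace and stop on an object; "force" is the grip in N (left out, the last holds). Time passes only in rows, so rows that repeat a pose let the fingers close, or fill a call up. It gives the time, the measured TCP pose, the force and the opening at its end, in the units of the state.
- ctrl.sense(): the state, without advancing time (a new reading comes with each control period).
- ctrl.camera(name): name is "side" or "top"; returns a dict with "image" (480x640x3 uint8, red, green, blue), "mtx" (3x3 intrinsics, pixels), "rvec" (rotation vector, rad) and "tvec" (3), from world to camera coordinates, as OpenCV has them. Camera axes: x right, y down, z forward; pixel columns grow to the right and rows downward; lengths in m; the calibration is good to about 2 mm. A picture is of the moment at which its call begins. There is no depth.
- ctrl.sign_off(): hands the job in, once; it reports no verdict.
Trained networks look in the newest picture that a camera, given by its name, has taken for a name from the list of things; names that differ only in an ending like _2 or _b are one class to them, and where a whole thing is asked for, a point or a joint stands for the part that bears it (a point fixed in the world has none). Each returns a list of dicts, best first, with "p" (0 to 1); they miss things now and then, are a little off and sometimes report something else, mostly with a low value. They report only what shows in the picture. A call takes as long as a camera call.
- ctrl.search_frame(name, camera): "bbox" ([left, top, width, height] as shares, 0 to 1, of the picture: columns of its width, rows of its height, round what is visible of it).
- ctrl.regions_of(name, camera): "pixels" (480x640 bool, what is visible of it) and "bbox" ([left, top, width, height] as shares, 0 to 1, of the picture: columns of its width, rows of its height, round what is visible of it).
- ctrl.tip_of(name, camera): "centre" ([column, row] as shares, 0 to 1, of the picture: columns of its width, rows of its height: a listed point, or the origin of a listed thing).
The state is a dict: "clock": time; "joint_positions": joint angles; "qd": joint speeds; "joint_efforts": joint torques, N m; "tool_pos": TCP position; "tcp_rot": TCP orientation; "wrist_force": force on the tool from outside, world axes, zero at the start; "torque": the same for the moment, N m; "grip_width": finger opening in m.
Only numpy, scipy, OpenCV 4.12 (cv2) and the standard library are available. Lean on these libraries where they do the work, as an engineer would, in place of code of your own. Each camera call takes 0.05 s, during which the arm holds its last target. There are 200 camera calls.

## Working session

There is one attempt and no reset: what is moved stays moved. The work goes in short steps, Python scripts to look and compute and a tool call to move; the robot and the scene stay as the last step left them, time stands still between calls to the robot, and variables do not carry over. Pictures are saved under pics/ and viewed, about 8 in all and at most 12, crops included, and the job is handed in when it is done.

Besides the shell and the picture viewer there is one more tool, called after "Request:" by a JSON object that holds its "api" and its "payload". arm_command: Moves the arm, as the interface text tells. Its arguments: {"type":"object","properties":{"series":{"type":"array"},"force":{"type":"number"}},"required":["series"]}

```bash
ls; mkdir -p pics; cat > h.py <<'E'
import numpy as np, cv2
from rig import ctrl
from scipy.spatial.transform import Rotation as R
def cam(n,save=None):
    c=ctrl.camera(n)
    if save: cv2.imwrite('pics/'+save,c['image'][:,:,::-1])
    return c
def ray(c,px):
    M=cv2.Rodrigues(np.array(c['rvec'],float))[0]; t=np.array(c['tvec'],float).ravel()
    d=M.T@np.linalg.inv(np.array(c['mtx']))@np.array([px[0],px[1],1.]); return -M.T@t,d
def onz(c,px,z):
    o,d=ray(c,px); return o+d*(z-o[2])/d[2]
def proj(c,P):
    return cv2.projectPoints(np.array(P,float).reshape(-1,3),np.array(c['rvec'],float),np.array(c['tvec'],float),np.array(c['mtx'],float),None)[0].reshape(-1,2)
E
python3 - <<'E'
from h import *
np.set_printoptions(precision=4,suppress=True)
s=ctrl.sense(); print(s)
z=dict(comparator=0,probe_foot=.062,master=.04,bridge_blank=0,crown_blank=0,console=0,zero_key_top=.054,tray=0,spray_can=0,pen_cup=0)
for n in('top','side'):
    c=cam(n,n+'0.png'); print(n,ray(c,(320,240)))
    for k,h in z.items():
        for r in ctrl.tip_of(k,n)[:2]:
            p=np.array(r['centre'])*[640,480]; print(k,round(r['p'],2),p,onz(c,p,h))
E
```

```text
pics
{'clock': 0.0, 'joint_positions': array([ 91.9143,  28.7531, -24.4536,  88.89  ,  12.6511,  65.2202,
       -12.0501]), 'qd': array([-0.0227,  0.0258,  0.0638,  0.0682,  0.1031,  0.021 ,  0.0491]), 'joint_efforts': array([  0.0004, -56.6593,  -5.8161, -27.9112,  -0.0686,   0.0309,
         0.0002]), 'tool_pos': array([ 0.1479, -0.6323,  0.2257]), 'tcp_rot': array([-179.8902,   -0.0037,   13.1683]), 'wrist_force': array([-0.1272, -1.0291,  0.076 ]), 'torque': array([-0.0035, -0.0296,  0.023 ]), 'grip_width': 0.0915605582843543}
top (array([ 0.4338, -0.0191,  1.105 ]), array([ 0.1244,  0.0151, -0.9922]))
comparator 0.85 [322.368 234.72 ] [ 0.5859 -0.0083  0.    ]
probe_foot 0.58 [323.072 226.896] [ 0.5964 -0.0107  0.062 ]
master 0.59 [322.368 244.176] [ 0.5569 -0.0087  0.04  ]
master 0.57 [324.672 231.408] [ 0.5886 -0.0144  0.04  ]
bridge_blank 0.84 [406.976 286.32 ] [ 0.4547 -0.2203  0.    ]
crown_blank 0.6 [217.024 282.72 ] [0.4635 0.2592 0.    ]
console 0.75 [434.112 216.288] [ 0.6326 -0.2936  0.    ]
zero_key_top 0.68 [460.992 217.2  ] [ 0.6204 -0.3448  0.054 ]
tray 0.72 [199.
[... 157 characters left out ...]
ray([ 0.5078, -0.8984,  1.1187]), array([ 0.0228,  0.6583, -0.7525]))
comparator 0.64 [333.888 261.12 ] [ 0.5787 -0.0019  0.    ]
comparator 0.48 [291.328 197.712] [0.456  0.2645 0.    ]
master 0.67 [324.416 252.288] [ 0.5513 -0.0012  0.04  ]
bridge_blank 0.81 [290.88  328.896] [ 0.4555 -0.2221  0.    ]
crown_blank 0.56 [293.184 198.72 ] [0.462  0.2596 0.    ]
console 0.88 [363.968 347.52 ] [ 0.6391 -0.2827  0.    ]
zero_key_top 0.56 [355.52  359.088] [ 0.6101 -0.3421  0.054 ]
tray 0.86 [351.616 184.992] [0.6545 0.317  0.    ]
spray_can 0.88 [293.632 158.208] [0.4638 0.4612 0.    ]
pen_cup 0.56 [293.12 428.4 ] [ 0.4609 -0.48    0.    ]
pen_cup 0.31 [291.776 329.28 ] [ 0.4578 -0.2233  0.    ]
```

View pics/top0.png

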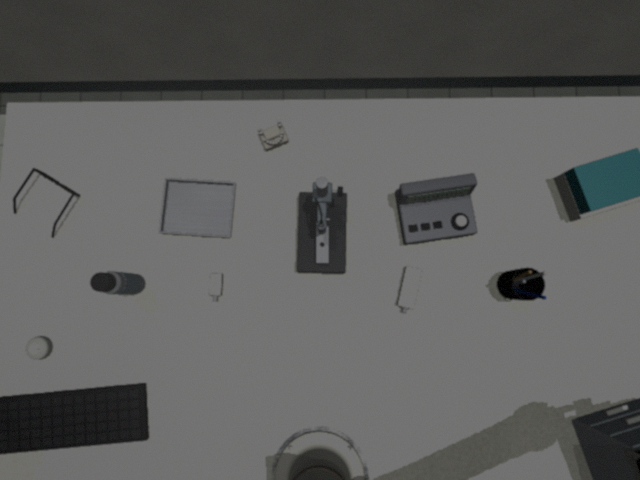

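View pics/side0.png

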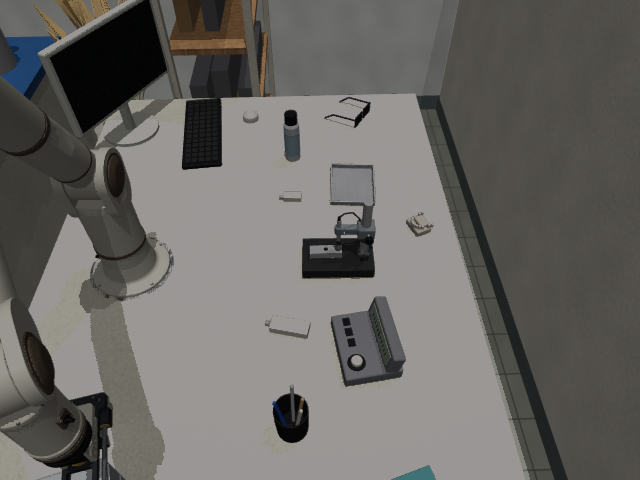

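```bash
python3 - <<'E'
from h import *
np.set_printoptions(precision=4,suppress=True)
z=dict(master=.062,bridge_blank=.022,crown_blank=.018,zero_key_top=.054)
for n in('top','side'):
    c=cam(n)
    for k,h in z.items():
        for r in ctrl.regions_of(k,n)[:1]:
            m=r['pixels'].astype(np.uint8); cs=cv2.findContours(m,cv2.RETR_EXTERNAL,cv2.CHAIN_APPROX_NONE)[0]
            cn=max(cs,key=cv2.contourArea)[:,0].astype(float)
            P=np.array([onz(c,p,h)[:2] for p in cn]); rc=cv2.minAreaRect((P*1000).astype(np.float32))
            print(n,k,round(r['p'],2),rc, P.min(0),P.max(0))
E
```

```text
top master 0.8 ((548.912353515625, -5.650006294250488), (28.804851531982422, 79.86334991455078), 89.873046875) [ 0.509  -0.0201] [0.5888 0.0088]
top bridge_blank 0.71 ((552.05908203125, -5.126147270202637), (29.917898178100586, 80.3950424194336), 89.873046875) [ 0.5119 -0.0202] [0.5922 0.0099]
top crown_blank 0.67 ((452.3531494140625, 259.5018310546875), (32.85657501220703, 69.15072631835938), 87.70525360107422) [0.4178 0.2424] [0.4873 0.2751]
top zero_key_top 0.6 ((445.6479797363281, -212.59121704101562), (40.865638732910156, 109.1793441772461), 75.99948120117188) [ 0.3932 -0.2425] [ 0.4998 -0.1859]
side master 0.75 ((554.77685546875, -16.531293869018555), (46.78533935546875, 88.64019012451172), 87.86746978759766) [ 0.5103 -0.0413] [0.5991 0.0082]
side bridge_blank 0.91 ((447.13092041015625, -226.86367797851562), (48.78520965576172, 112.3503189086914), 76.29592895507812) [ 0.3928 -0.2629] [ 0.5027 -0.1953]
side crown_blank 0.54 ((451.18463134765625, 253.98121643066406), (45.71076202392578, 66.99732208251953), 87.82221984863281) [0.4177 0.2302] [0.4845 0.2767]
side zero_key_top 0.65 ((613.1707763671875, -346.97772216796875), (26.088512420654297, 23.458715438842773), 85.53778839111328) [ 0.601 -0.36 ] [ 0.6251 -0.3339]
```

```bash
cat >> h.py <<'E'
np.set_printoptions(precision=3,suppress=True)
def to(x,y,z,rpy=(180,0,0),frm=None):
    s=ctrl.sense(); p,r=(s['tool_pos'],s['tcp_rot']) if frm is None else frm
    A=R.from_euler('xyz',r,degrees=True)
    d=A.inv().apply(np.array([x,y,z])-p)/.025
    w=(A.inv()*R.from_euler('xyz',rpy,degrees=True)).as_rotvec(degrees=True)/5
    print('shift',d,'turn',w)
def st():
    s=ctrl.sense(); print(s['clock'],s['tool_pos'],s['tcp_rot'],s['wrist_force'],s['grip_width'])
E
python3 - <<'E'
from h import *
to(.613,-.344,.225)
E
```

```text
shift [20.741 -7.016  0.069] turn [0.    0.    2.634]
```

Request:
{"api": "arm_command", "payload": {"series": [[0,0.7,-0.24,0,0,0,0.1],[0,2.1,-0.71,0,0,0,0.3],[0,3.5,-1.18,0,0,0,0.5],[0,4.9,-1.66,0,0,0,0.7],[0,6.3,-2.13,0,0,0,0.9],[0,7.7,-2.6,0,0,0,1.1],[0,9.1,-3.08,0,0,0,1.3],[0,10.4,-3.52,0,0,0,1.45]]}}

```text
clock: 2.27
tool_pos: [0.3831, -0.4865, 0.227]
tcp_rot: [180.0, -0.0, 5.9]
wrist_force: [0.6, 0.1, 0.2]
grip_width: 0.0434
```

```bash
python3 - <<'E'
from h import *
st();to(.613,-.344,.12)
E
```

```text
2.2667 [ 0.383 -0.486  0.227] [179.991  -0.03    5.903] [0.578 0.069 0.182] 0.04340046103430599
shift [ 9.732 -4.723  4.284] turn [ 0.001 -0.006  1.181]
```

Request:
{"api": "arm_command", "payload": {"series": [[0,1.4,-0.68,0,0,0,0.2],[0,2.8,-1.36,0.1,0,0,0.4],[0,4.2,-2.04,0.4,0,0,0.6],[0,5.6,-2.72,1.0,0,0,0.8],[0,7.0,-3.4,1.8,0,0,1.0],[0,8.3,-4.03,2.6,0,0,1.18],[0,9.3,-4.5,3.5,0,0,1.18],[0,9.73,-4.72,4.28,0,0,1.18]]}}

```text
clock: 2.93
tool_pos: [0.6155, -0.3399, 0.1185]
tcp_rot: [-179.8, -0.2, 0.4]
wrist_force: [-0.5, 1.1, 0.2]
grip_width: 0.0002
```

```bash
python3 - <<'E'
from h import *
t=cam('top'); s=cam('side'); st(); to(.613,-.344,.060)
# view crops magnified
def crop(c,P,w=60):
    u=proj(c,P)[0].astype(int); i=c['image'][u[1]-w:u[1]+w,u[0]-w:u[0]+w,::-1]; print(u-w)
    return cv2.resize(i,(400,400),interpolation=cv2.INTER_CUBIC)
cv2.imwrite('pics/k.png',np.hstack([crop(t,[.613,-.344,.06],50),crop(s,[.613,-.344,.06],50)]))
for n in('top','side'):
    c=t if n=='top' else s
    for r in ctrl.tip_of('zero_key_top',n)[:1]:
        p=np.array(r['centre'])*[640,480]; print(n,r['p'],p,onz(c,p,.054))
E
```

```text
3.0333 [ 0.611 -0.34   0.115] [-179.681    0.26     0.362] [-0.909  0.083 -0.953] 0.0003840288256009084
shift [0.073 0.17  2.212] turn [-0.064  0.052  0.072]
[411 169]
[306 308]
top 0.61 [462.72 219.6 ] [ 0.615 -0.349  0.054]
```

View pics/k.png

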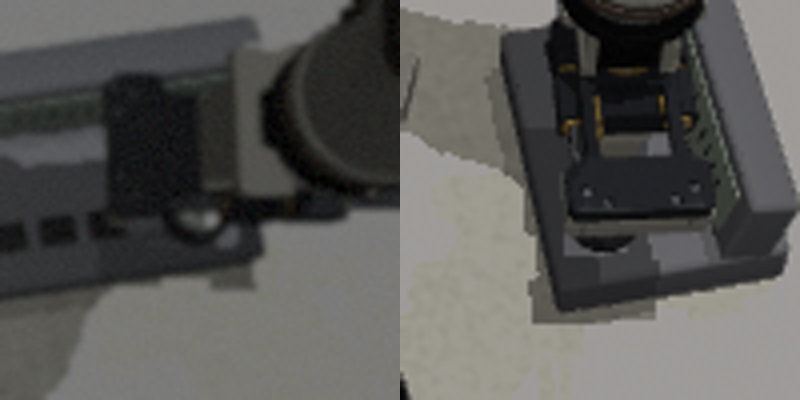

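Request:
{"api": "arm_command", "payload": {"series": [[0,0.08,0.3,0.4,0,0,0.07],[0,0.08,0.3,1.0,0,0,0.07],[0,0.08,0.3,1.7,0,0,0.07],[0,0.08,0.3,2.2,0,0,0.07],[0,0.08,0.3,2.4,0,0,0.07],[0,0.08,0.3,2.55,0,0,0.07],[0,0.08,0.3,2.65,0,0,0.07],[0,0.08,0.3,2.65,0,0,0.07]]}}

```text
clock: 3.8
tool_pos: [0.6129, -0.3535, 0.0537]
tcp_rot: [180.0, 0.0, -0.4]
wrist_force: [-1.3, 0.1, 3.0]
grip_width: 0.0002
```

Request:
{"api": "arm_command", "payload": {"series": [[0,0,-0.15,0,0,0,0],[0,0,-0.15,0.1,0,0,0],[0,0,-0.15,0.1,0,0,0],[0,0,-0.15,0.15,0,0,0],[0,0,-0.15,0.15,0,0,0],[0,0,-0.15,0.2,0,0,0],[0,0,-0.15,0.2,0,0,0],[0,0,-0.15,0.2,0,0,0]]}}

```text
clock: 4.47
tool_pos: [0.6142, -0.349, 0.0491]
tcp_rot: [180.0, -0.1, -0.3]
wrist_force: [2.8, 0.4, 4.9]
grip_width: 0.0008
```

Request:
{"api": "arm_command", "payload": {"series": [[0,0,0,0.05,0,0,0],[0,0,0,0.1,0,0,0],[0,0,0,0.15,0,0,0],[0,0,0,0.15,0,0,0],[0,0,0,0.2,0,0,0],[0,0,0,0.2,0,0,0],[0,0,0,0.2,0,0,0],[0,0,0,0.2,0,0,0]]}}

```text
clock: 5.13
tool_pos: [0.6144, -0.3492, 0.0479]
tcp_rot: [179.9, -0.1, -0.3]
wrist_force: [-5.6, 4.0, 27.1]
grip_width: 0.0007
```

Request:
{"api": "arm_command", "payload": {"series": [[0,0,0,-0.8,0,0,0],[0,0,0,-2.2,0,0,0],[0,-0.2,-0.4,-3.6,0,0,0],[0.6,-0.6,-1.4,-4.6,0,-0.4,0],[0.6,-1.1,-2.8,-5.2,0,-0.8,0],[0.6,-1.6,-4.2,-5.6,0,-1.2,0],[0.6,-2.1,-5.6,-6.0,0,-1.6,0],[0.6,-2.6,-7.0,-6.0,0,-2.0,0]]}}

```text
clock: 5.8
tool_pos: [0.548, -0.1731, 0.1949]
tcp_rot: [179.9, 10.1, -0.4]
wrist_force: [0.9, 0.4, -0.6]
grip_width: 0.0291
```

```bash
python3 - <<'E'
from h import *
st();to(.47,-.006,.15,(180,-20,0))
E
```

```text
5.8 [ 0.548 -0.173  0.195] [179.915  10.078  -0.4  ] [ 0.884  0.361 -0.615] 0.02913497201643424
shift [-2.804 -6.667  2.312] turn [ 0.024  6.016 -0.076]
```

Request:
{"api": "arm_command", "payload": {"series": [[0.6,-0.6,-0.9,0.3,0,0.8,0],[0.6,-1.2,-2.1,0.6,0,1.8,0],[0.6,-1.8,-3.4,0.9,0,2.8,0],[0.6,-2.4,-4.7,1.2,0,3.8,0],[0.6,-2.8,-5.7,1.6,0,4.8,0],[0.6,-2.8,-6.4,2.0,0,5.6,0],[0.6,-2.8,-6.67,2.3,0,6.0,0],[0.6,-2.8,-6.67,2.3,0,6.0,0]]}}

```text
clock: 6.47
tool_pos: [0.4655, -0.006, 0.146]
tcp_rot: [179.9, -19.6, -0.1]
wrist_force: [-1.3, -0.2, -0.3]
grip_width: 0.0551
```

```bash
python3 - <<'E'
from h import *
t=cam('top'); s=cam('side'); st()
# grasp target: TCP at x .530
to(.490,-.006,.10,(180,-20,0)); to(.530,-.006,.0445,(180,-20,0))
def crop(c,P,w=60):
    u=proj(c,P)[0].astype(int); i=c['image'][u[1]-w:u[1]+w,u[0]-w:u[0]+w,::-1]; print(u-w)
    return cv2.resize(i,(400,400),interpolation=cv2.INTER_CUBIC)
cv2.imwrite('pics/m.png',np.hstack([crop(t,[.54,-.006,.06],50),crop(s,[.54,-.006,.06],50)]))
E
```

```text
6.5667 [ 0.47  -0.007  0.149] [179.955 -19.831  -0.302] [ 0.919 -0.239  1.111] 0.05452831327867302
shift [ 0.09  -0.056  2.095] turn [ 0.03   0.034 -0.057]
shift [ 0.842 -0.066  4.726] turn [ 0.03   0.034 -0.057]
[271 200]
[270 199]
```

View pics/m.png

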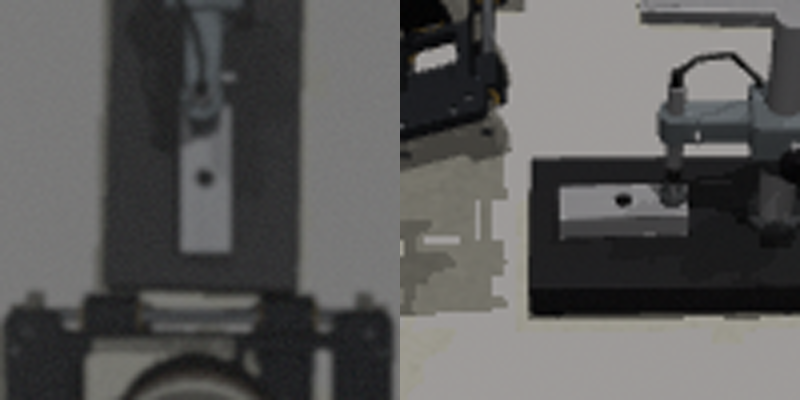

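```bash
python3 - <<'E'
from h import *
t=cam('top'); s=cam('side')
f=lambda c,o,u,v,z:onz(c,(o[0]+u/4-.5,o[1]+v/4-.5),z)
T=(271,200);S=(270,199)
for u,v in((205,178),(179,253),(232,253),(206,105)): print('top',f(t,T,u,v,.062))
for u,v in((223,200),(160,185),(160,221),(288,221)): print('side',f(s,S,u,v,.062))
print('foot side',f(s,S,272,205,.062)); print('base top', f(t,T,104,290,.04),f(t,T,298,290,.04))
E
```

```text
top [ 0.555 -0.007  0.062]
top [0.51  0.008 0.062]
top [ 0.51  -0.024  0.062]
top [ 0.599 -0.008  0.062]
side [ 0.553 -0.006  0.062]
side [0.51  0.009 0.062]
side [ 0.509 -0.023  0.062]
side [ 0.597 -0.026  0.062]
foot side [ 0.587 -0.012  0.062]
base top [0.489 0.055 0.04 ] [ 0.489 -0.064  0.04 ]
```

Request:
{"api": "arm_command", "payload": {"series": [[0.6,0.1,-0.03,0.5,0,0,0],[0.6,0.25,-0.03,1.4,0,0,-0.05],[0.6,0.45,-0.03,2.4,0,0,-0.05],[0.6,0.6,-0.03,3.3,0,0,-0.05],[0.6,0.75,-0.03,4.0,0,0,-0.05],[0.6,0.85,-0.03,4.5,0,0,-0.05],[0.6,0.85,-0.03,4.62,0,0,-0.05],[0.6,0.85,-0.03,4.62,0,0,-0.05]], "force": 25}}

```text
clock: 7.33
tool_pos: [0.5319, -0.0074, 0.0465]
tcp_rot: [179.9, -19.9, -0.2]
wrist_force: [0.0, -0.5, 0.1]
grip_width: 0.0546
```

```bash
python3 - <<'E'
from h import *
st();to(.530,-.007,.0455,(180,-20,0))
E
```

```text
7.3333 [ 0.532 -0.007  0.047] [179.879 -19.921  -0.159] [ 0.031 -0.48   0.132] 0.05463590548806
shift [-0.084 -0.017  0.013] turn [ 0.035  0.016 -0.03 ]
```

Request:
{"api": "arm_command", "payload": {"series": [[0.25,0,0,0,0,0,0],[0.25,0,0,0,0,0,0],[0.25,0,0,0,0,0,0],[0.25,0,0,0,0,0,0],[0.25,0,0,0,0,0,0],[0.25,0,0,0,0,0,0],[0.25,0,0,0,0,0,0],[0.25,0,0,0,0,0,0]], "force": 30}}

```text
clock: 8.0
tool_pos: [0.5309, -0.0067, 0.0483]
tcp_rot: [179.9, -20.1, -0.1]
wrist_force: [-2.0, 0.1, 5.5]
grip_width: 0.0295
```

Request:
{"api": "arm_command", "payload": {"series": [[0.25,0.01,0,-0.03,0,0,0],[0.25,-0.2,0,-0.1,0,0,0],[0.25,-0.5,0,-0.21,0,0,0],[0.25,-0.85,0,-0.34,0,0,0],[0.25,-1.25,0,-0.48,0,0,0],[0.25,-1.65,0,-0.63,0,0,0],[0.25,-2.05,0,-0.78,0,0,0],[0.25,-2.3,0,-0.87,0,0,0]]}}

```text
clock: 8.67
tool_pos: [0.4696, -0.008, 0.0575]
tcp_rot: [180.0, -19.1, 0.0]
wrist_force: [0.2, -0.0, -4.3]
grip_width: 0.0297
```

```bash
python3 - <<'E'
from h import *
t=cam('top'); s=cam('side'); st(); to(.44,-.007,.12,(180,-20,0))
def crop(c,P,w=60):
    u=proj(c,P)[0].astype(int); i=c['image'][u[1]-w:u[1]+w,u[0]-w:u[0]+w,::-1]; print(u-w)
    return cv2.resize(i,(400,400),interpolation=cv2.INTER_CUBIC)
cv2.imwrite('pics/m2.png',np.hstack([crop(t,[.65,.31,.0],50),crop(s,[.50,-.006,.06],50)]))
E
```

```text
8.7667 [ 0.47  -0.008  0.058] [179.961 -19.138   0.002] [-0.396 -0.672 -4.165] 0.02959251599820777
shift [-0.32  -0.046 -2.755] turn [0.008 0.172 0.   ]
[149 160]
[256 199]
```

View pics/m2.png

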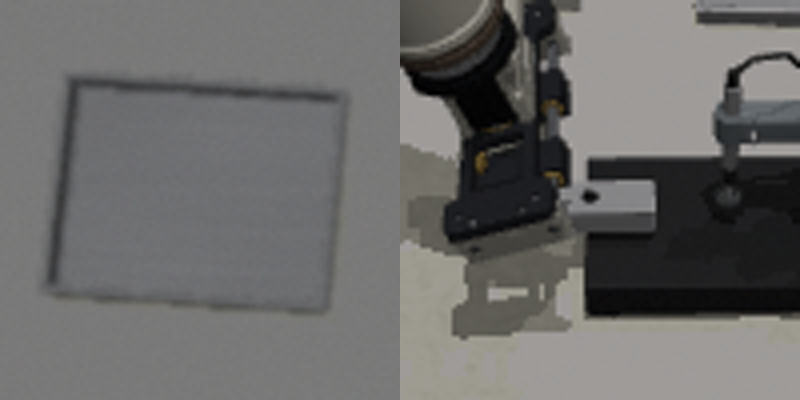

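```bash
python3 - <<'E'
from h import *
s=ctrl.sense();p=s['tool_pos'];r=s['tcp_rot']
to(.45,-.007,.13,(180,-20,0));to(.46,.15,.15,(180,-20,0));to(.63,.31,.10,(180,-20,0))
E
```

```text
shift [ 0.189 -0.046 -3.002] turn [0.008 0.172 0.   ]
shift [ 0.83  -6.326 -3.63 ] turn [0.008 0.172 0.   ]
shift [  6.598 -12.728   0.484] turn [0.008 0.172 0.   ]
```

Request:
{"api": "arm_command", "payload": {"series": [[0.25,0.0,0,-0.7,0,0.1,0],[0.25,0.1,0,-1.8,0,0.17,0],[0.25,0.2,-0.4,-2.8,0,0.17,0],[0.25,0.3,-1.2,-3.3,0,0.17,0],[0.25,0.4,-2.3,-3.5,0,0.17,0],[0.25,0.5,-3.5,-3.6,0,0.17,0],[0.25,0.6,-4.8,-3.6,0,0.17,0],[0.25,0.83,-6.1,-3.6,0,0.17,0]]}}

```text
clock: 9.43
tool_pos: [0.46, 0.1327, 0.1493]
tcp_rot: [-179.8, -20.2, 0.1]
wrist_force: [0.8, 0.4, -4.2]
grip_width: 0.0295
```

```bash
python3 - <<'E'
from h import *
st();to(.63,.311,.09,(180,-20,0))
E
```

```text
9.4333 [0.46  0.133 0.149] [-179.806  -20.167    0.134] [ 0.787  0.406 -4.236] 0.029506264174115046
shift [ 5.58  -7.1    4.599] turn [-0.048 -0.033  0.025]
```

Request:
{"api": "arm_command", "payload": {"series": [[0.25,0.3,-1.0,0.1,0,0,0],[0.25,1.0,-2.0,0.3,0,0,0],[0.25,2.0,-3.0,0.8,0,0,0],[0.25,3.0,-4.1,1.5,0,0,0],[0.25,4.0,-5.2,2.5,0,0,0],[0.25,4.8,-6.3,3.6,0,0,0],[0.25,5.4,-6.9,4.4,0,0,0],[0.25,5.58,-6.9,4.6,0,0,0]]}}

```text
clock: 10.1
tool_pos: [0.6279, 0.3032, 0.0882]
tcp_rot: [-179.9, -20.0, 0.2]
wrist_force: [0.3, 0.8, -3.8]
grip_width: 0.0292
```

```bash
python3 - <<'E'
from h import *
t=cam('top'); s=cam('side'); st(); to(.63,.311,.03,(180,-20,0)); to(.63,.311,.0115,(180,-20,0))
def crop(c,P,w=60):
    u=proj(c,P)[0].astype(int); i=c['image'][u[1]-w:u[1]+w,u[0]-w:u[0]+w,::-1]; print(u-w)
    return cv2.resize(i,(400,400),interpolation=cv2.INTER_CUBIC)
cv2.imwrite('pics/m3.png',np.hstack([crop(t,[.65,.31,.0],50),crop(s,[.65,.31,.05],50)]))
for q in((70,78),(345,95),(327,310),(45,290)): print(onz(t,(149+q[0]/4-.5,160+q[1]/4-.5),.018))
E
```

```text
10.2 [0.628 0.304 0.083] [179.978 -19.745   0.263] [-0.523 -0.354 -4.36 ] 0.029612636947187673
shift [-0.644 -0.292  2.007] turn [-0.013  0.051  0.049]
shift [-0.894 -0.292  2.703] turn [-0.013  0.051  0.049]
[149 160]
[301 124]
[0.73  0.395 0.018]
[0.717 0.216 0.018]
[0.578 0.224 0.018]
[0.591 0.405 0.018]
```

View pics/m3.png

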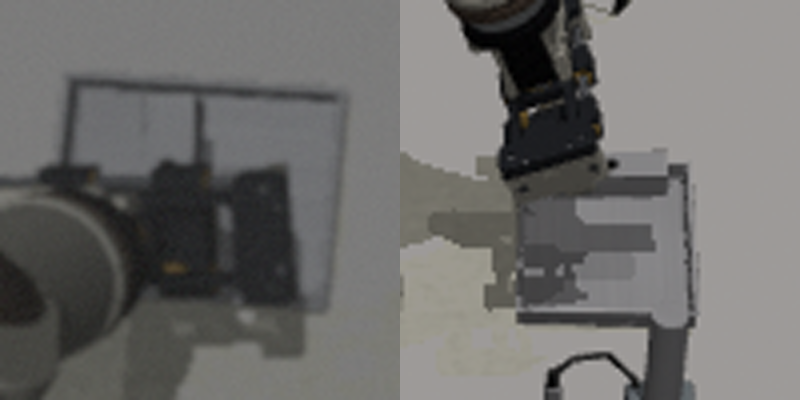

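Request:
{"api": "arm_command", "payload": {"series": [[0.25,-0.1,-0.15,0.3,0,0,0.05],[0.25,-0.25,-0.3,0.8,0,0,0.05],[0.25,-0.4,-0.3,1.3,0,0,0.05],[0.25,-0.55,-0.3,1.7,0,0,0.05],[0.25,-0.7,-0.3,2.1,0,0,0.05],[0.25,-0.76,-0.3,2.3,0,0,0.05],[0.25,-0.78,-0.3,2.38,0,0,0.05],[0.25,-0.78,-0.3,2.38,0,0,0.05]]}}

```text
clock: 10.87
tool_pos: [0.629, 0.3063, 0.0259]
tcp_rot: [-179.9, -20.0, -0.3]
wrist_force: [0.1, -0.6, -4.1]
grip_width: 0.0297
```

```bash
python3 - <<'E'
from h import *
st();to(.63,.311,.0115,(180,-20,0))
E
```

```text
10.8667 [0.629 0.306 0.026] [-179.936  -19.954   -0.253] [ 0.105 -0.599 -4.074] 0.029735511165008048
shift [-0.159 -0.189  0.554] turn [ 0.004  0.009 -0.048]
```

Request:
{"api": "arm_command", "payload": {"series": [[0.25,-0.04,0,0.1,0,0,0],[0.25,-0.08,0,0.2,0,0,0],[0.25,-0.11,0,0.3,0,0,0],[0.25,-0.14,0,0.38,0,0,0],[0.25,-0.16,0,0.44,0,0,0],[0.25,-0.17,0,0.48,0,0,0],[0.25,-0.19,0,0.52,0,0,0],[0.25,-0.19,0,0.52,0,0,0]]}}

```text
clock: 11.53
tool_pos: [0.6292, 0.3066, 0.0121]
tcp_rot: [-179.9, -20.0, -0.2]
wrist_force: [-0.2, -0.0, -4.8]
grip_width: 0.0297
```

Request:
{"api": "arm_command", "payload": {"series": [[0.25,-0.003,0,0.01,0,0,0],[0.25,-0.007,0,0.02,0,0,0],[0.25,-0.01,0,0.03,0,0,0],[0.25,-0.014,0,0.04,0,0,0],[0.25,-0.017,0,0.05,0,0,0],[0.25,-0.02,0,0.06,0,0,0],[0.25,-0.024,0,0.07,0,0,0],[0.25,-0.024,0,0.07,0,0,0]]}}

```text
clock: 12.2
tool_pos: [0.6296, 0.3068, 0.0115]
tcp_rot: [-179.9, -20.0, -0.3]
wrist_force: [-4.9, -2.0, 5.9]
grip_width: 0.0295
```

Request:
{"api": "arm_command", "payload": {"series": [[0.36,0,0,0,0,0,0],[0.45,0,0,0,0,0,0],[0.55,0,0,0,0,0,0],[0.6,0,0,0,0,0,0],[0.6,0,0,0,0,0,0],[0.6,0,0,-0.3,0,0,0],[0.6,0,0,-1.0,0,0,0],[0.6,0,0,-2.0,0,0,0]]}}

```text
clock: 12.87
tool_pos: [0.6109, 0.3054, 0.056]
tcp_rot: [179.9, -19.8, -0.2]
wrist_force: [-0.2, -0.1, 0.4]
grip_width: 0.0552
```

Request:
{"api": "arm_command", "payload": {"series": [[0.6,0,0,-1.2,0,0,0],[0.6,-0.5,0,-2.4,0,0,0],[0.6,-1.5,0.5,-3.2,0,0,0],[0.6,-2.7,1.5,-3.7,0,0,0],[0.6,-3.8,2.7,-3.9,0,0,0],[0.6,-4.7,4.0,-4.0,0,0,0],[0.6,-5.3,5.4,-4.0,0,0,0],[0.6,-5.5,6.8,-4.0,0,0,0]]}}

```text
clock: 13.53
tool_pos: [0.4446, 0.1362, 0.1036]
tcp_rot: [-180.0, -19.9, -0.1]
wrist_force: [0.7, -0.6, -0.0]
grip_width: 0.0552
```

```bash
python3 - <<'E'
from h import *
t=cam('top'); s=cam('side'); st()
def crop(c,P,w=60):
    u=proj(c,P)[0].astype(int); i=c['image'][u[1]-w:u[1]+w,u[0]-w:u[0]+w,::-1]; print(u-w)
    return cv2.resize(i,(400,400),interpolation=cv2.INTER_CUBIC)
cv2.imwrite('pics/m4.png',np.hstack([crop(t,[.45,-.22,.02],50),crop(s,[.45,-.22,.02],50)]))
cv2.imwrite('pics/m4b.png',np.hstack([crop(t,[.65,.31,.02],50),crop(s,[.65,.31,.02],50)]))
i=np.vstack([cv2.imread('pics/m4.png'),cv2.imread('pics/m4b.png')]); cv2.imwrite('pics/m5.png',cv2.resize(i,(600,600)))
cv2.imwrite('pics/m5.png',cv2.resize(i,(600,600)))
E
```

```text
13.6333 [0.445 0.131 0.103] [179.906 -19.748  -0.61 ] [-0.58  -0.002 -0.682] 0.05480252170247481
[358 238]
[238 274]
[147 159]
[300 131]
```

View pics/m5.png

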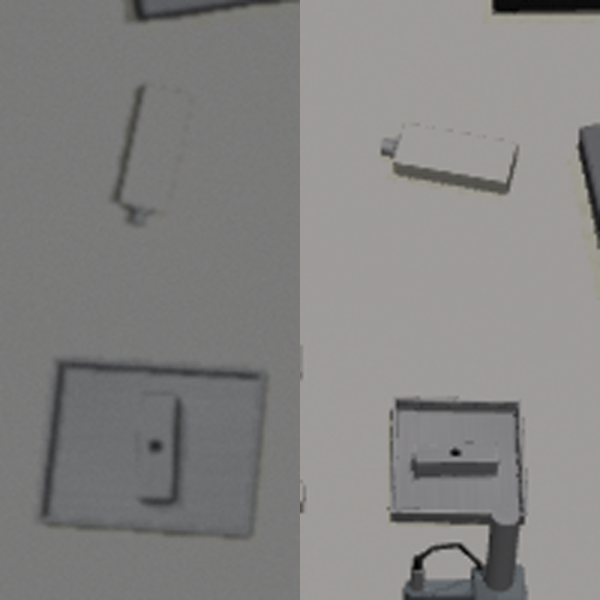

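```bash
python3 - <<'E'
from h import *
t=cam('top'); s=cam('side')
for n,c,o,Q in(('side',s,(238,274),((105,124),(220,142),(210,180),(95,163))),('top',t,(358,238),((146,85),(193,90),(165,212),(121,200)))):
    P=np.array([onz(c,(o[0]+u/3-.5,o[1]+v/3-.5),.022)[:2] for u,v in Q]); print(n,P.tolist(),P.mean(0),cv2.minAreaRect((P*1000).astype(np.float32)))
m=ctrl.regions_of('bridge_blank','side')[0]; print(m['p'])
m=m['pixels'].astype(np.uint8)
g=s['image'].mean(2)
q=(m>0)&(g>115)
print(np.percentile(g[m>0],[5,20,50,80,95]))
ys,xs=np.nonzero(q)
P=np.array([onz(s,p,.022)[:2]*1000 for p in zip(xs,ys)],np.float32); print(len(P),cv2.minAreaRect(P),P.mean(0))
E
```

```text
side [[0.4088502521998618, -0.19167804268301003], [0.5075884940622188, -0.21340108575316652], [0.4983067389141071, -0.25023217947144094], [0.40139109153379415, -0.23024580482463697]] [ 0.454 -0.221] ((454.0004577636719, -221.71578979492188), (39.269683837890625, 101.0996322631836), 77.59222412109375)
top [[0.5047012140992396, -0.2155564756448851], [0.5005621501310977, -0.25391931148718194], [0.4012688722404292, -0.2284411729398486], [0.4108773499991395, -0.19300669811355084]] [ 0.454 -0.223] ((455.6611328125, -222.68551635742188), (38.187774658203125, 102.50997924804688), 75.60868835449219)
0.62
[ 81.667  97.333 154.667 155.    155.333]
539 ((444.0767517089844, -225.9609375), (51.308048248291016, 112.70976257324219), 75.44046020507812) [ 450.191 -221.89 ]
```

```bash
python3 - <<'E'
from h import *
st();to(.40,-.04,.14,(180,-20,-6.5)); to(.39,-.207,.105,(180,-20,-13))
E
```

```text
13.7833 [0.449 0.138 0.105] [-179.819  -20.082   -0.303] [ 0.531 -0.125  0.277] 0.055132746066923186
shift [-1.329  7.119 -1.996] turn [-0.461 -0.015  1.164]
shift [-2.153 13.805 -0.827] turn [-0.906 -0.013  2.386]
```

Request:
{"api": "arm_command", "payload": {"series": [[0.75,-0.3,0.4,-0.5,0,0,0.1],[0.75,-0.6,1.2,-1.0,-0.1,0,0.25],[0.75,-0.9,2.4,-1.5,-0.15,0,0.4],[0.75,-1.1,3.7,-1.9,-0.25,0,0.6],[0.75,-1.3,5.0,-2.0,-0.35,0,0.8],[0.75,-1.35,6.3,-2.0,-0.4,0,1.0],[0.75,-1.4,7.6,-2.0,-0.46,0,1.16],[0.75,-1.5,8.8,-2.0,-0.52,0,1.4]]}}

```text
clock: 14.45
tool_pos: [0.423, 0.0702, 0.1222]
tcp_rot: [-179.8, -18.7, -4.8]
wrist_force: [-0.1, -1.0, -0.3]
grip_width: 0.0687
```

```bash
python3 - <<'E'
from h import *
st(); to(.39,-.207,.105,(180,-20,-13))
E
```

```text
14.45 [0.423 0.07  0.122] [-179.84   -18.73    -4.844] [-0.133 -0.97  -0.318] 0.06866949787017924
shift [-0.581 11.16   0.496] turn [-0.573  0.256  1.539]
```

Request:
{"api": "arm_command", "payload": {"series": [[0.75,-0.1,1.0,-0.2,-0.05,0.05,0.2],[0.75,-0.2,2.2,-0.3,-0.1,0.1,0.4],[0.75,-0.3,3.4,-0.3,-0.15,0.1,0.5],[0.75,-0.4,4.6,-0.2,-0.25,0.15,0.7],[0.75,-0.4,5.8,0,-0.3,0.2,0.8],[0.75,-0.5,7.0,0.1,-0.35,0.2,1.0],[0.75,-0.5,8.2,0.2,-0.4,0.25,1.2],[0.75,-0.5,9.4,0.3,-0.5,0.25,1.3]]}}

```text
clock: 15.12
tool_pos: [0.4183, -0.1217, 0.1229]
tcp_rot: [179.9, -19.9, -11.8]
wrist_force: [1.5, -0.9, -0.4]
grip_width: 0.0689
```

```bash
python3 - <<'E'
from h import *
st(); print(ctrl.sense()['joint_positions']); to(.39,-.207,.105,(180,-20,-13))
E
```

```text
15.1167 [ 0.418 -0.122  0.123] [179.927 -19.899 -11.802] [ 1.466 -0.855 -0.366] 0.06887696043347076
[  88.515   27.436  -85.288  138.601   62.31    32.432 -145.503]
shift [-0.63   3.57   0.537] turn [-0.067  0.02   0.225]
```

```bash
python3 - <<'E'
from h import *
to(.425,-.20,.11,(180,-8,-13))
E
```

```text
shift [0.672 3.009 0.795] turn [-0.043 -2.38   0.231]
```

Request:
{"api": "arm_command", "payload": {"series": [[0.75,0.2,0.2,0,0,-0.5,0],[0.75,0.4,0.6,0,0,-1.0,0.05],[0.75,0.5,1.2,0.1,0,-1.5,0.1],[0.75,0.6,1.8,0.3,0,-2.0,0.15],[0.75,0.67,2.4,0.5,0,-2.38,0.2],[0.75,0.67,2.8,0.7,0,-2.38,0.23],[0.75,0.67,3.0,0.8,0,-2.38,0.23],[0.75,0.67,3.0,0.8,0,-2.38,0.23]]}}

```text
clock: 15.78
tool_pos: [0.421, -0.1988, 0.1066]
tcp_rot: [-179.8, -7.6, -13.1]
wrist_force: [-0.7, 0.0, 0.7]
grip_width: 0.0689
```

```bash
python3 - <<'E'
from h import *
st(); print(ctrl.sense()['joint_positions']);print(ctrl.sense()['qd']); to(.425,-.20,.11,(180,-8,-13))
E
```

```text
15.7833 [ 0.421 -0.199  0.107] [-179.789   -7.583  -13.063] [-0.666  0.013  0.673] 0.06885529586078017
[  85.448   39.788  -78.118  125.525   54.142   50.127 -127.795]
[-0.238 -1.457 -1.659  1.626 -1.307 -0.027 -0.519]
shift [ 0.182  0.01  -0.113] turn [-0.041  0.083 -0.013]
```

```bash
python3 - <<'E'
from h import *
to(.420,-.2145,.06,(180,-8,-13));to(.420,-.2145,.009,(180,-8,-13))
E
```

```text
shift [-0.145  0.628  1.858] turn [-0.041  0.083 -0.013]
shift [-0.414  0.635  3.881] turn [-0.041  0.083 -0.013]
```

Request:
{"api": "arm_command", "payload": {"series": [[0.75,-0.1,0.4,0.3,-0.04,0.08,0],[0.75,-0.14,0.63,1.0,-0.04,0.08,0],[0.75,-0.18,0.63,1.8,-0.04,0.08,0],[0.75,-0.25,0.63,2.6,-0.04,0.08,0],[0.75,-0.33,0.63,3.2,-0.04,0.08,0],[0.75,-0.38,0.63,3.6,-0.04,0.08,0],[0.75,-0.41,0.63,3.8,-0.04,0.08,0],[0.75,-0.41,0.63,3.8,-0.04,0.08,0]]}}

```text
clock: 16.45
tool_pos: [0.4193, -0.2129, 0.0112]
tcp_rot: [180.0, -7.9, -12.9]
wrist_force: [-0.3, -0.5, 0.3]
grip_width: 0.0692
```

```bash
python3 - <<'E'
from h import *
t=cam('top'); s=cam('side');st(); to(.420,-.2145,.009,(180,-8,-13))
def crop(c,P,w=60):
    u=proj(c,P)[0].astype(int); i=c['image'][u[1]-w:u[1]+w,u[0]-w:u[0]+w,::-1]; print(u-w)
    return cv2.resize(i,(400,400),interpolation=cv2.INTER_CUBIC)
cv2.imwrite('pics/b.png',np.hstack([crop(t,[.45,-.22,.02],50),crop(s,[.45,-.22,.02],50)]))
E
```

```text
16.55 [ 0.42  -0.214  0.012] [179.961  -8.018 -12.943] [0.177 0.783 0.309] 0.06858459273708982
shift [-0.015  0.032  0.126] turn [ 0.006 -0.004  0.011]
[358 238]
[238 274]
```

View pics/b.png

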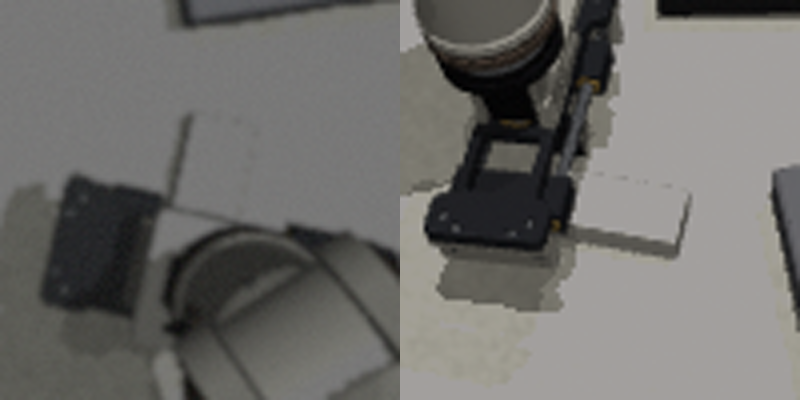

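Request:
{"api": "arm_command", "payload": {"series": [[0.75,0,0.03,0.08,0,0,0],[0.35,0,0.03,0.08,0,0,0],[0.35,0,0.03,0.08,0,0,0],[0.35,0,0.03,0.08,0,0,0],[0.35,0,0.03,0.08,0,0,0],[0.35,0,0.03,0.08,0,0,0],[0.35,0,0.03,0.08,0,0,0],[0.35,0,0.03,0.08,0,0,0]], "force": 30}}

```text
clock: 17.22
tool_pos: [0.4199, -0.2151, 0.0096]
tcp_rot: [180.0, -8.0, -13.0]
wrist_force: [-2.0, 1.1, 2.0]
grip_width: 0.0397
```

```bash
python3 - <<'E'
from h import *
st(); to(.41,-.18,.11,(180,-8,-8))
E
```

```text
17.2167 [ 0.42  -0.215  0.01 ] [179.953  -7.975 -13.01 ] [-2.016  1.096  1.976] 0.03968665973137709
shift [-0.14  -1.277 -4.074] turn [ 0.149  0.005 -0.992]
```

Request:
{"api": "arm_command", "payload": {"series": [[0.35,0,0,-0.4,0,0,0],[0.35,0,-0.1,-1.2,0,0,0],[0.35,0,-0.2,-2.1,0,0,-0.1],[0.35,-0.05,-0.4,-2.9,0,0,-0.3],[0.35,-0.1,-0.6,-3.5,0.05,0,-0.5],[0.35,-0.1,-0.9,-3.9,0.1,0,-0.7],[0.35,-0.14,-1.1,-4.0,0.15,0,-0.9],[0.35,-0.14,-1.28,-4.07,0.15,0,-0.99]]}}

```text
clock: 17.88
tool_pos: [0.4094, -0.1799, 0.1096]
tcp_rot: [180.0, -7.9, -8.0]
wrist_force: [-0.3, -0.2, -3.7]
grip_width: 0.0394
```

```bash
python3 - <<'E'
from h import *
st(); print(ctrl.sense()['joint_positions']); to(.44,-.007,.10,(180,-8,0))
E
```

```text
17.8833 [ 0.409 -0.18   0.11 ] [179.997  -7.936  -7.983] [-0.339 -0.22  -3.666] 0.039353541193909866
[  86.864   38.789  -80.577  127.92    53.654   49.276 -124.486]
shift [ 0.194 -7.018  0.416] turn [ 0.222  0.013 -1.581]
```

Request:
{"api": "arm_command", "payload": {"series": [[0.35,0.1,-0.4,0,0,0,-0.1],[0.35,0.2,-1.3,0,0.05,0,-0.3],[0.35,0.2,-2.4,0,0.08,0,-0.5],[0.35,0.2,-3.5,0.1,0.12,0,-0.8],[0.35,0.2,-4.6,0.2,0.15,0,-1.05],[0.35,0.2,-5.7,0.3,0.18,0,-1.3],[0.35,0.2,-6.6,0.4,0.22,0,-1.5],[0.35,0.2,-7.0,0.4,0.22,0,-1.58]]}}

```text
clock: 18.55
tool_pos: [0.4404, -0.0033, 0.1001]
tcp_rot: [-179.9, -8.0, 0.3]
wrist_force: [0.3, -0.7, -2.6]
grip_width: 0.0396
```

```bash
python3 - <<'E'
from h import *
st(); print(ctrl.sense()['joint_positions']); to(.475,-.007,.0535,(180,-8,0))
E
```

```text
18.55 [ 0.44  -0.003  0.1  ] [-179.868   -7.962    0.266] [ 0.302 -0.719 -2.595] 0.039618247499769096
[  60.718   36.366  -77.682  129.421   54.723   47.191 -141.954]
shift [1.11  0.158 2.035] turn [-0.034  0.008  0.053]
```

Request:
{"api": "arm_command", "payload": {"series": [[0.35,0.2,0.08,0.2,-0.03,0,0.05],[0.35,0.4,0.16,0.5,-0.03,0,0.05],[0.35,0.7,0.16,0.9,-0.03,0,0.05],[0.35,0.9,0.16,1.3,-0.03,0,0.05],[0.35,1.05,0.16,1.6,-0.03,0,0.05],[0.35,1.1,0.16,1.85,-0.03,0,0.05],[0.35,1.1,0.16,2.0,-0.03,0,0.05],[0.35,1.1,0.16,2.0,-0.03,0,0.05]]}}

```text
clock: 19.22
tool_pos: [0.4741, -0.0116, 0.0539]
tcp_rot: [179.9, -7.9, -0.3]
wrist_force: [1.4, -0.1, -2.5]
grip_width: 0.0397
```

```bash
python3 - <<'E'
from h import *
t=cam('top'); s=cam('side');st(); print(ctrl.sense()['joint_positions']);to(.475,-.007,.050,(180,-8,0))
def crop(c,P,w=60):
    u=proj(c,P)[0].astype(int); i=c['image'][u[1]-w:u[1]+w,u[0]-w:u[0]+w,::-1]; print(u-w)
    return cv2.resize(i,(400,400),interpolation=cv2.INTER_CUBIC)
cv2.imwrite('pics/p.png',np.hstack([crop(t,[.55,-.006,.06],50),crop(s,[.55,-.006,.06],50)]))
E
```

```text
19.3167 [ 0.474 -0.011  0.055] [179.883  -7.935  -0.268] [-0.143 -0.372 -2.742] 0.039472425873196985
[  51.862   39.985  -66.314  126.476   60.59    43.639 -144.859]
shift [-0.004 -0.178  0.191] turn [ 0.031  0.013 -0.053]
[271 196]
[274 199]
```

View pics/p.png

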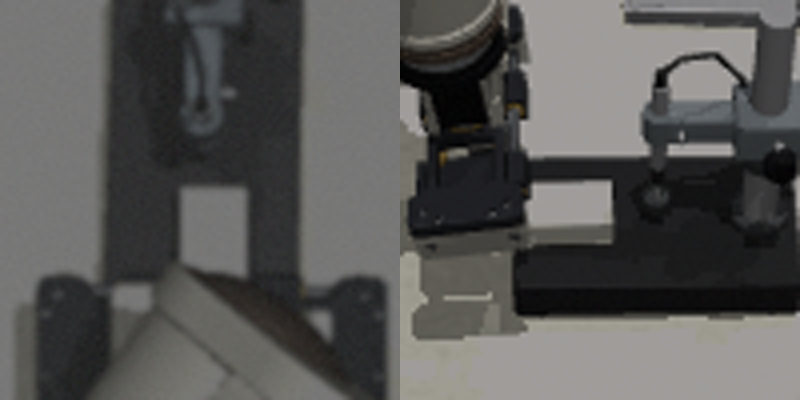

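Request:
{"api": "arm_command", "payload": {"series": [[0.35,0,-0.04,0.03,0,0,0],[0.35,0,-0.09,0.06,0,0,0],[0.35,0,-0.14,0.09,0,0,0],[0.35,0,-0.18,0.12,0,0,0],[0.35,0,-0.18,0.14,0,0,0],[0.35,0,-0.18,0.16,0,0,0],[0.35,0,-0.18,0.18,0,0,0],[0.35,0,-0.18,0.18,0,0,0]]}}

```text
clock: 19.98
tool_pos: [0.4755, -0.0071, 0.0504]
tcp_rot: [179.9, -8.0, -0.3]
wrist_force: [1.0, 0.1, -2.8]
grip_width: 0.0395
```

```bash
python3 - <<'E'
from h import *
st(); print(ctrl.sense()['joint_positions']);to(.475,-.006,.0495,(180,-8,0))
E
```

```text
19.9833 [ 0.475 -0.007  0.05 ] [179.887  -7.965  -0.291] [ 0.962  0.141 -2.847] 0.03953498235659935
[  50.051   39.483  -64.536  126.491   60.442   42.443 -145.378]
shift [-0.023 -0.044  0.033] turn [ 0.031  0.007 -0.058]
```

Request:
{"api": "arm_command", "payload": {"series": [[0.35,0,-0.03,0.01,0,0,0],[0.35,0,-0.03,0.02,0,0,0],[0.35,0,-0.03,0.03,0,0,0],[0.35,0,-0.03,0.04,0,0,0],[0.35,0,-0.03,0.05,0,0,0],[0.35,0,-0.03,0.05,0,0,0],[0.35,0,-0.03,0.05,0,0,0],[0.35,0,-0.03,0.05,0,0,0]]}}

```text
clock: 20.65
tool_pos: [0.4756, -0.0062, 0.0496]
tcp_rot: [179.9, -8.0, -0.3]
wrist_force: [-3.5, -0.5, 5.3]
grip_width: 0.0398
```

Request:
{"api": "arm_command", "payload": {"series": [[0.35,0.08,0,0.01,0,0,0],[0.35,0.2,0,0.028,0,0,0],[0.35,0.35,0,0.049,0,0,0],[0.35,0.5,0,0.07,0,0,0],[0.35,0.65,0,0.091,0,0,0],[0.35,0.8,0,0.112,0,0,0],[0.35,0.9,0,0.126,0,0,0],[0.35,0.9,0,0.126,0,0,0]]}}

```text
clock: 21.32
tool_pos: [0.498, -0.0059, 0.0496]
tcp_rot: [179.9, -7.9, -0.3]
wrist_force: [-5.1, 0.1, 7.9]
grip_width: 0.0396
```

```bash
python3 - <<'E'
from h import *
st(); print(ctrl.sense()['joint_positions']);to(.525,-.006,.0495,(180,-8,0))
E
```

```text
21.3167 [ 0.498 -0.006  0.05 ] [179.874  -7.931  -0.261] [-5.07   0.065  7.875] 0.03958146598222119
[  48.253   40.994  -63.422  123.545   60.175   43.691 -144.254]
shift [ 1.068 -0.002  0.154] turn [ 0.032  0.014 -0.052]
```

Request:
{"api": "arm_command", "payload": {"series": [[0.35,0.1,0,0.014,0,0,0],[0.35,0.3,0,0.042,0,0,0],[0.35,0.5,0,0.07,0,0,0],[0.35,0.7,0,0.098,0,0,0],[0.35,0.9,0,0.126,0,0,0],[0.35,1.1,0,0.154,0,0,0],[0.35,1.26,0,0.175,0,0,0],[0.35,1.26,0,0.175,0,0,0]]}}

```text
clock: 21.98
tool_pos: [0.5304, -0.006, 0.0496]
tcp_rot: [179.9, -8.0, -0.3]
wrist_force: [-2.6, -0.4, 4.8]
grip_width: 0.0397
```

```bash
python3 - <<'E'
from h import *
s=cam('side');st(); print(ctrl.sense()['joint_positions'])
u=proj(s,[.57,-.006,.06])[0].astype(int); i=s['image'][u[1]-45:u[1]+45,u[0]-60:u[0]+60,::-1]; print(u-[60,45])
cv2.imwrite('pics/q.png',cv2.resize(i,(720,540),interpolation=cv2.INTER_CUBIC))
E
```

```text
22.0333 [ 0.53  -0.006  0.05 ] [179.914  -7.998  -0.259] [-3.166  0.716  4.502] 0.03952097982929645
[  46.384   43.258  -62.458  119.31    59.962   45.626 -142.499]
[271 203]
```

View pics/q.png

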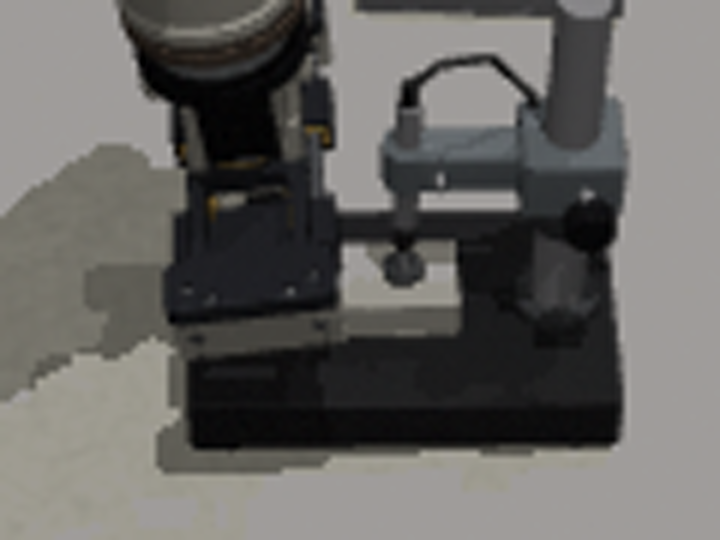

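Request:
{"api": "arm_command", "payload": {"series": [[0.47,0,0,0,0,0,0],[0.52,0,0,0,0,0,0],[0.6,0,0,0,0,0,0],[0.6,0,0,0,0,0,0],[0.6,0,0,0,0,0,0],[0.6,-0.2,0,-0.2,0,0,0],[0.6,-0.6,0,-0.6,0,0,0],[0.6,-1.0,0,-1.2,0,0,0]]}}

```text
clock: 22.7
tool_pos: [0.5001, -0.0062, 0.0752]
tcp_rot: [179.9, -7.9, -0.3]
wrist_force: [0.1, -0.2, -0.6]
grip_width: 0.0551
```

Request:
{"api": "arm_command", "payload": {"series": [[0.6,-0.5,0,-0.8,0,0,0],[0.6,-1.2,0,-1.8,0,0,0],[0.6,-1.6,0,-2.8,0,0,0],[0.6,-1.8,0,-3.8,0,0,0],[0.6,-2.0,0,-4.5,0,0,0],[0.6,-2.0,0,-4.8,0,0,0],[0.6,-2.0,0,-4.8,0,0,0],[0.6,-2.0,0,-4.8,0,0,0]]}}

```text
clock: 23.37
tool_pos: [0.435, -0.0068, 0.1875]
tcp_rot: [179.7, -8.0, -0.3]
wrist_force: [-0.4, 0.3, -0.4]
grip_width: 0.0552
```

```bash
python3 - <<'E'
from h import *
s=cam('side');t=cam('top');st()
u=proj(s,[.57,-.006,.06])[0].astype(int); i=s['image'][u[1]-40:u[1]+40,u[0]-50:u[0]+50,::-1]
v=proj(t,[.57,-.006,.06])[0].astype(int); j=t['image'][v[1]-40:v[1]+40,v[0]-50:v[0]+50,::-1]
k=s['image'][120:480,180:460,::-1]
a=cv2.resize(np.vstack([i,j]),(375,600),interpolation=cv2.INTER_CUBIC)
cv2.imwrite('pics/f.png',np.hstack([a,cv2.resize(k,(420,600))]))
E
```

```text
23.4667 [ 0.435 -0.006  0.187] [179.859  -7.918  -0.31 ] [-0.323 -0.161 -0.87 ] 0.05492952534912784
```

View pics/f.png

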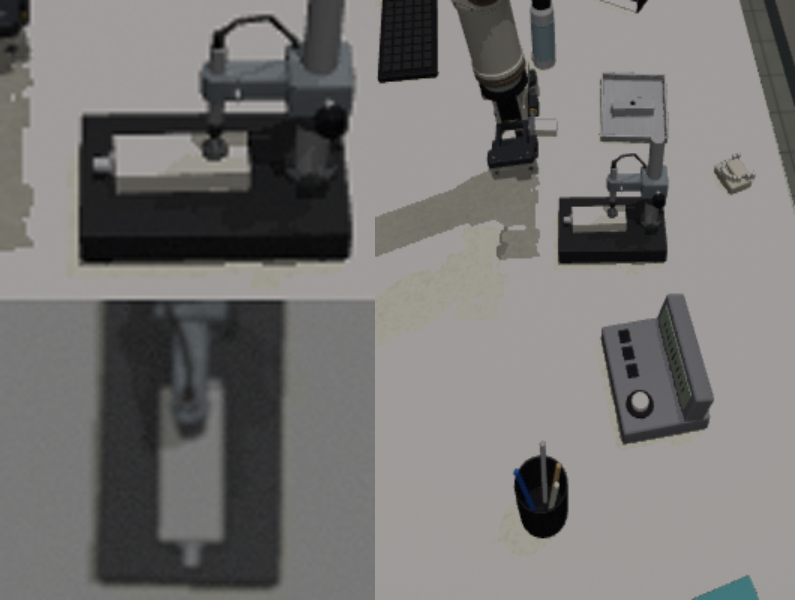

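All is in place: the blank lies flat with the foot on it, the master is in the tray and the gripper is clear. Handing in.

```bash
python3 -c "
from rig import ctrl
print(ctrl.sign_off())"
```

```text
the job is handed in; nothing more can be done
None
```

The job is done and handed in at about 23.5 s of the 72 s allowed. The sign-off gives no verdict.

- **Zeroing:** I pressed the zero key to its stop while the foot rested on the master. The fingertips went down to about 48 mm, where the force rose to 27 N, so the key was fully down.
- **Master:** I drew it out and set it in the tray with about 10 N of contact. The later pictures show it flat there.
- **Bridge blank:** I set it on the granite in front of the foot, slid it under the foot and released it. The last pictures show it flat, with the foot on its top face about 25–30 mm in from the far end and roughly central across its width.
- **Rest of the scene:** The gripper is open and clear of everything. The spray can, pen cup and crown blank looked undisturbed where the last pictures show them.

One check disagreed: while I drew the master out, the tool rose about 9 mm more than commanded. If that happened while the foot was still on the master, the probe could have come near its upper stop. I saw no force spike, but I did not measure the probe's lift, so I can't rule it out.

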